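Match a pot to the balm warmer and switch it on

TASK

Get the balm warmer ready: find which of the three lidded steel pots belongs to it by trying them in its well - the right one slips in and hangs upright by its collar on the rim, a wrong one stops high or drops in too deep - and leave that pot hanging there, with the other two standing upright on the bench. Then switch the warmer on with its locking toggle: pull the bat outward, flip it over to the side away from the dial and let it drop back into its lock. Leave the jar, the pump bottle and the spatula where they are.

Things in the scene. Friction and masses are not known exactly. Their poses are not given: they have to be found in the camera images.
- warmer: Bench warmer, fixed: a white box 170 mm (x) by 290 mm (y), flat deck 92 mm above the bench, nothing but the toggle above 110 mm. Origin: on the bench under its centre, z up; its -x side, with the dial, faces roughly to the robot. The round well is 65 mm along +y from the centre, the toggle 78 mm along -y.
- well_mouth (a point): Centre of the well's mouth at deck height, axes as the warmer's. A plain round hole 76 mm deep. The right pot has 2 mm play all round and rests with its collar on the rim, underside 62 mm below this point. Too wide a pot stops with its underside less than 7 mm below it; too narrow a one goes in collar and all to the floor, 76 mm below it.
- pot_a: Closed steel pot with pressed-on lid, solid, round, 130 mm tall, about 0.3 kg. Origin: centre of its underside, z up its axis. One diameter (45 to 66 mm) all the way up, but for a 10 mm lead-in taper at the foot and a collar 5 mm thick, standing out 4 to 7 mm, its underside 62 mm up. Grip the body 67 to 130 mm up.
- pot_b: As pot_a, but wider or narrower by several mm than each of the other two; which of the three is widest is not recorded. Origin: centre of its underside.
- pot_c: As pot_a, but wider or narrower by several mm than each of the other two; which of the three is widest is not recorded. Origin: centre of its underside.
- bat_grip (a point): Where to grip the toggle's bat: on its centre line, 68 mm from the pivot when locked in. A round metal bar between two cheeks (18 mm above the deck, 50 mm long in x, outer faces 16 mm to either side of the bat in y). Its grip is 15 to 17 mm across, from 24 mm below this point to 19 mm above; free top. z: outward along the bat; y: pivot axis, room for a finger on either side.
- toggle_pivot (a point): The fixed pivot of the toggle, 12 mm below the deck; the bat swings about the warmer's y axis through it. Axes as the warmer's.
- toggle (a joint): Bat angle, 0 to 0.92 rad: 0 off, leaning 0.46 rad from vertical to the warmer's -x (dial side); 0.92 on, leaning 0.46 rad to its +x. It stays at either end; a steel gate between the cheeks stops it between about 0.1 and 0.82 rad unless the bat is pulled out, and a bat let go on top of the gate is thrown to the nearer side.
- bat (a joint): How far the bat is pulled out along its length, 0 to 0.012 m, against a spring (4 N at 0, 8 N at 12 mm). Pulled 8 mm or more it clears the gate; let go beyond the gate it springs back in to 0 and is locked.
- jar: Glass jar with a wooden lid, 72 mm across, 95 mm tall. Bystander. Origin: centre of its underside.
- pump: Amber pump bottle, 64 mm across, 180 mm tall, its spout standing out 44 mm. Bystander. Origin: centre of its underside.
- spatula: Wooden spatula 190 mm long lying on the bench along its x. Bystander. Origin: centre of its underside.
Not all that is in view belongs to the job. Leave any purple or yellow look-alike of the pot_b alone.

How it is judged (in metres and radians):
On the way, in this order (a step that is already met when the one before it is completed fails the run):
1. one of the pots hangs home in the well by its collar, let go (((z of pot_a in the frame of well_mouth between -0.065 and -0.059 m and horizontal distance between pot_a and well_mouth below 0.004 m and angle between pot_a's own z axis and vertical below 0.04 rad and contact force between the fingers and pot_a below 0.5 N) or (z of pot_b in the frame of well_mouth between -0.065 and -0.059 m and horizontal distance between pot_b and well_mouth below 0.004 m and angle between pot_b's own z axis and vertical below 0.04 rad and contact force between the fingers and pot_b below 0.5 N) or (z of pot_c in the frame of well_mouth between -0.065 and -0.059 m and horizontal distance between pot_c and well_mouth below 0.004 m and angle between pot_c's own z axis and vertical below 0.04 rad and contact force between the fingers and pot_c below 0.5 N))), for 0.2 s.
2. the toggle's bat is pulled out of its lock (value of joint bat above 0.006 m), for 0.05 s.
3. the toggle is over on the on side, dropped back into its lock (value of joint toggle above 0.78 rad and value of joint bat below 0.0025 m), for 0.2 s.
At the end, for the whole second after the job is handed in: One pot hangs still in the well, underside 59 to 65 mm below its mouth, within 4 mm of centre and 0.04 rad of upright; the other two stand still and upright (0.05 rad) on the bench. The toggle is on (above 0.78 rad) with its bat sprung back in (under 2.5 mm) (all of step 3 and ((z of pot_a in the frame of well_mouth between -0.065 and -0.059 m and horizontal distance between pot_a and well_mouth below 0.004 m and angle between pot_a's own z axis and vertical below 0.04 rad and linear speed of each of pot_a, pot_b, pot_c below 0.02 m/s and height (world z) of each of pot_b, pot_c below 0.005 m and angle between each of pot_b, pot_c's own z axis and vertical below 0.05 rad) or (z of pot_b in the frame of well_mouth between -0.065 and -0.059 m and horizontal distance between pot_b and well_mouth below 0.004 m and angle between pot_b's own z axis and vertical below 0.04 rad and linear speed of each of pot_b, pot_a, pot_c below 0.02 m/s and height (world z) of each of pot_a, pot_c below 0.005 m and angle between each of pot_a, pot_c's own z axis and vertical below 0.05 rad) or (z of pot_c in the frame of well_mouth between -0.065 and -0.059 m and horizontal distance between pot_c and well_mouth below 0.004 m and angle between pot_c's own z axis and vertical below 0.04 rad and linear speed of each of pot_c, pot_a, pot_b below 0.02 m/s and height (world z) of each of pot_a, pot_b below 0.005 m and angle between each of pot_a, pot_b's own z axis and vertical below 0.05 rad)) and velocity of joint toggle below 0.1 rad/s); the robot touches nothing.
It fails at once if the jar is pushed out of place (30 mm) or knocked over (distance of jar from where it was at the start of the episode above 0.03 m or angle between jar's own z axis and vertical above 0.5 rad).
It fails at once if the pump is pushed out of place (30 mm) or knocked over (distance of pump from where it was at the start of the episode above 0.03 m or angle between pump's own z axis and vertical above 0.5 rad).
It fails at once if the spatula is pushed out of place (30 mm) (distance of spatula from where it was at the start of the episode above 0.03 m).
It also fails if it takes over 72 s, if anything falls off the work surface, if the arm or the gripper's body presses on something with over 40 N, if the wrist force passes 120 N, or if a joint passes its speed limit or range.

ROBOT

A 6-joint arm with a two-finger parallel gripper is mounted at the origin on the work surface. World frame = base frame: x ahead of the robot, y to its left, z up, the work surface at z = 0. Lengths are in mm, angles in rad, forces in N, time in s.
With the tool pointing down it reaches from about 400 to 925 mm from the base axis. Payload 12.5 kg.
Tool frame: the origin (TCP) lies between the finger pads; the fingertips stand 19 mm ahead of it and the grasp point (between the pads) is the TCP (env.tips_ahead is the distance from the TCP to the fingertips, in mm); z points along the fingers, y is the line along which they close (so a half turn about z gives the same grasp; the last joint's range is limited). The gripper opens to 95 mm and grips with 3 to 60 N. Pads are 20 mm wide; open, the fingers measure 119 mm over their backs; the gripper's body (75 mm by 180 mm) begins 59 mm behind the grasp point.
Start: joints at [-1.378, 0.491, 1.559, -0, 1.092, -0.106], TCP at [184.006, -597.316, 233.661] pointing down, gripper open.
Joint ranges: [-3.1, 3.1], [-0.84, 2.19], [0.05, 2.79], [-1.13, 4.28], [0.06, 2.93], [-2.69, 2.69]. Speed limits (rad/s): [2.22, 2.22, 2.79, 3.14, 3.14, 3.14].

INTERFACE

Orientations are given as [roll, pitch, yaw] about the fixed x, y, z axes, in that order (R = Rz(yaw) Ry(pitch) Rx(roll)).
In Python, from cell import env gives the robot as it stands.
- The arm moves only by the shell command python3 -m crank 'ROWS'. ROWS is JSON, a list of rows, each a list of 5 numbers: the shift along the tool's x, y, z in mm, then the turn about the tool's z in degrees, then the finger opening in mm, from 0 to 95.1. In form: [[dx, dy, dz, yaw, grip], ...]. A call has 1 to 10 rows; each row is the pose to reach, as a shift and turn from the pose commanded when the call began, along the tool's axes at that moment; what a row does not reach only later rows make up. A row lasts 1/12 s, in which the tool goes at most 41.7 mm and 7.16 degrees, less where a joint would pass 70% of its speed; a pose out of reach is approached as far as the arm can. A call with a gripper value outside its range is refused whole. The fingers move at their own pace and stop on an object; the grip force is fixed at half the most. Time passes only in rows, so rows that repeat a pose let the fingers close. It gives the time, the measured TCP pose, the force, the opening and the grip force at its end, in the units of the state.
- env.state(): the state, without advancing time (a new reading comes with each control period).
- env.read_camera(name): name is "scene" or "side" or "wrist"; returns a dict with "img" (400x640x3 uint8, blue, green, red), "K" (3x3 intrinsics, pixels), "pose" (4x4, takes a point from camera to world coordinates). Camera axes: x right, y down, z forward; pixel columns grow to the right and rows downward; lengths in mm; the calibration is good to about 2 mm. A picture is of the moment at which its call begins. There is no depth.
- env.job_done(): hands the job in; it is judged then, once.
The state is a dict: "t": time; "joints": joint angles; "qvel": joint speeds; "tau": joint torques, N m; "eef_pos": TCP position; "tcp_rot": TCP orientation; "ft_force": force on the tool from outside, world axes, zero at the start; "moment": the same for the moment, N m; "opening": opening from 0.0 (shut) to 1.0 (fully open); "grip_force": force on a finger pad.
Only numpy, scipy, OpenCV 4.12 (cv2) and the standard library are available. Lean on these libraries where they do the work, as an engineer would, in place of code of your own. Each camera call takes 0.05 s, during which the arm holds its last target. There are 200 camera calls.

## Working session

There is one attempt and no reset: what is moved stays moved. The work goes in short steps, Python scripts to look and compute and a shell command to move; the robot and the scene stay as the last step left them, time stands still between calls to the robot, and variables do not carry over. Pictures are saved under pics/ and viewed, at most 10 in all, crops included, and the job is handed in when it is done.

```bash
mkdir -p pics
cat > h.py <<'E'
from cell import env
import numpy as np, cv2, json
def snap(n,f):
    c=env.read_camera(n); cv2.imwrite('pics/'+f+'.png',c['img'])
    np.savez('pics/'+f+'.npz',K=c['K'],pose=c['pose'],img=c['img']); return c
def ray(f,u,v):
    c=np.load('pics/'+f+'.npz'); P=c['pose']
    d=P[:3,:3]@np.linalg.inv(c['K'])@[u,v,1]; return P[:3,3],d
def atz(f,u,v,z):
    o,d=ray(f,u,v); return (o+d*(z-o[2])/d[2]).round(1)
def proj(f,p):
    c=np.load('pics/'+f+'.npz'); q=np.linalg.inv(c['pose'])@[*p,1]; q=c['K']@q[:3]; return (q[:2]/q[2]).round(1)
E
python3 - <<'E'
from h import *
for n in ['scene','side']:
    c=snap(n,n+'0'); print(n,c['K'].round(0).tolist(),c['pose'].round(2).tolist())
s=env.state(); print(s)
E
```

```text
scene [[477.0, 0.0, 319.0], [0.0, 477.0, 195.0], [0.0, 0.0, 1.0]] [[-0.4, 0.76, -0.52, 1218.87], [0.92, 0.32, -0.23, 358.93], [-0.01, -0.57, -0.82, 1124.61], [0.0, 0.0, 0.0, 1.0]]
side [[480.0, 0.0, 326.0], [0.0, 480.0, 202.0], [0.0, 0.0, 1.0]] [[1.0, -0.04, 0.03, 544.96], [-0.04, -0.5, 0.86, -890.91], [-0.02, -0.86, -0.5, 658.78], [0.0, 0.0, 0.0, 1.0]]
{'t': 0.1, 'joints': array([-1.37763163e+00,  4.91481352e-01,  1.55942041e+00,  2.80447094e-05,
        1.09169824e+00, -1.05574088e-01]), 'qvel': array([-7.86231530e-04, -3.38575668e-03, -1.09936735e-03,  8.74227187e-04,
        9.24364322e-05, -2.08792563e-04]), 'tau': array([ 3.28300506e-03, -6.13623548e+01, -2.58605719e+01,  6.93896413e-02,
        4.69917257e-02, -4.21077232e-05]), 'eef_pos': array([ 183.94948184, -597.0964323 ,  233.12032687]), 'tcp_rot': array([-3.14059354e+00, -1.30888011e-04,  2.98725781e-01]), 'ft_force': array([-1.09761   , -0.20842304, -0.21030437]), 'moment': array([-0.02601306, -0.00177907,  0.01299472]), 'grip_force': 0.0, 'opening': 0.9990878231389168}
```

View pics/scene0.png

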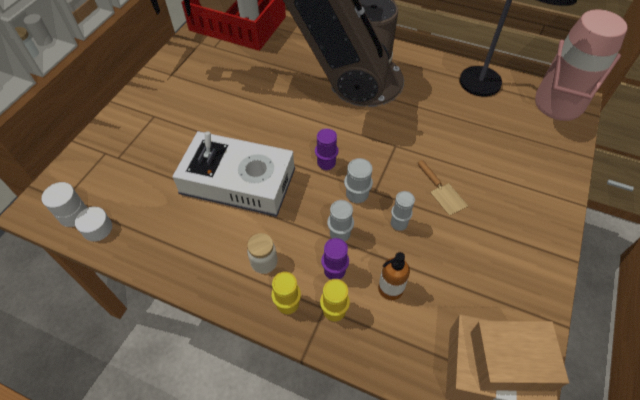

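View pics/side0.png

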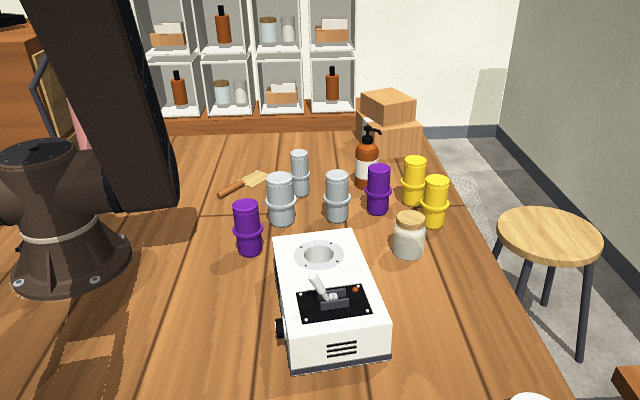

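The scene view shows steel pots at (358,180), (341,218) and (403,210). The purple ones at (327,150) and (336,258) and the yellow ones at (286,293) and (335,300) are look-alikes. The warmer is at (235,172), with its well at (256,168) and toggle at (208,150). The side view agrees. Next I'll enlarge both.

Run:
```python
from h import *
a=cv2.imread('pics/scene0.png')[120:270,170:430]; cv2.imwrite('pics/sc.png',cv2.resize(a,None,fx=3,fy=3,interpolation=cv2.INTER_CUBIC))
a=cv2.imread('pics/side0.png')[140:380,230:400]; cv2.imwrite('pics/si.png',cv2.resize(a,None,fx=2.5,fy=2.5,interpolation=cv2.INTER_CUBIC))
```

```text
(no output)
```

View pics/sc.png

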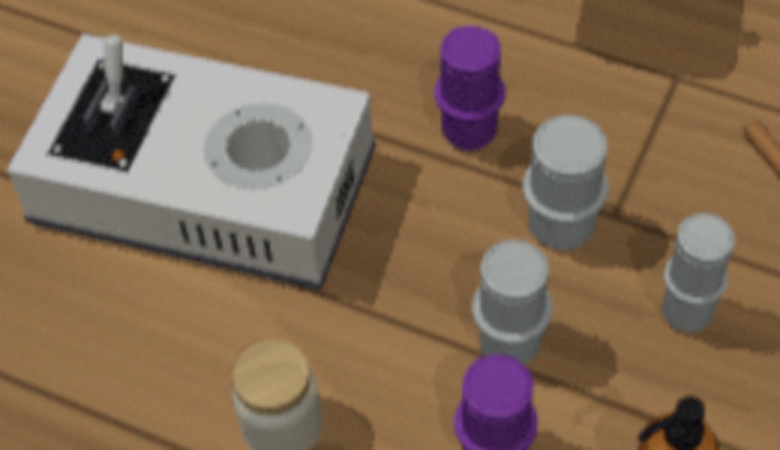

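View pics/si.png

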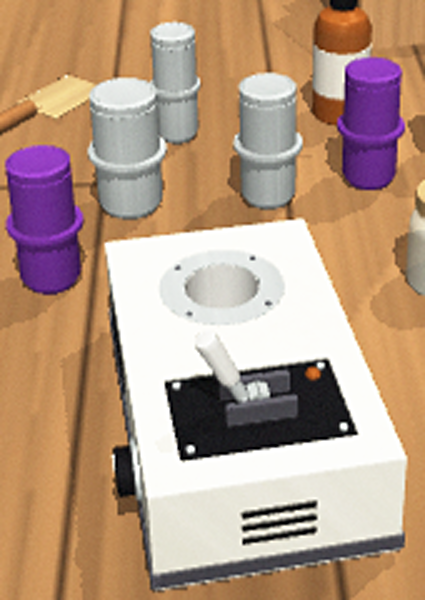

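Run:
```python
from h import *
S=lambda x,y:('scene0',170+x/3,120+y/3)
I=lambda x,y:('side0',230+x/2.5,140+y/2.5)
def pair(n,a,b,z): print(n,atz(*S(*a),z),atz(*I(*b),z))
pair('well',(258,145),(222,289),92)
pair('big',(569,142),(125,97),130)
pair('mid',(515,270),(270,88),130)
pair('nar',(705,240),(173,33),130)
for n,a,b in [('-x+y',(370,97),(107,241)),('+x+y',(320,245),(300,221)),('+x-y',(12,172),(405,458)),('-x-y',(85,38),(148,494))]: pair(n,a,b,92)
def w(n,l,r,z):
    print(n,'dia',np.linalg.norm(atz(*l,z)-atz(*r,z)).round(1))
w('wellS',S(226,145),S(290,145),92);w('wellI',I(185,289),I(259,289),92)
w('big',S(532,142),S(606,142),130);w('mid',S(480,270),S(549,270),130);w('nar',S(677,240),S(733,240),130)
w('big',I(91,97),I(159,97),130);w('mid',I(239,88),I(300,88),130);w('nar',I(150,33),I(196,33),130)
pair('battip',(113,38),(207,340),160)
pair('jar',(272,375),(0,0),95)
for n,u,v in [('plate corners',0,0)]:
  for a,b in zip([(105,60),(173,75),(127,168),(52,152)],[(165,382),(326,360),(356,432),(185,459)]): pair('pl',a,b,92)
```

```text
well [ 554.3 -125.2   92. ] [ 552.8 -130.5   92. ]
big [467.8 142.6 130. ] [468.7 128.8 130. ]
mid [610.7 149.1 130. ] [607.8 137.1 130. ]
nar [520.2 284.  130. ] [513.5 271.8 130. ]
-x+y [462.6 -55.4  92. ] [458.8 -57.7  92. ]
+x+y [630.5 -24.2  92. ] [622.1 -38.5  92. ]
+x-y [ 669.2 -314.9   92. ] [ 666.6 -321.1   92. ]
-x-y [ 504.3 -340.    92. ] [ 500.  -342.6   92. ]
wellS dia 58.5
wellI dia 58.1
big dia 65.0
mid dia 57.0
nar dia 46.8
big dia 65.1
mid dia 58.8
nar dia 48.8
battip [ 541.4 -270.7  160. ] [ 540.5 -276.4  160. ]
jar [762.2  -2.3  95. ] [302.7 460.6  95. ]
pl [ 520.9 -307.5   92. ] [ 509.4 -237.3   92. ]
pl [ 511.7 -238.4   92. ] [ 625.4 -220.6   92. ]
pl [ 624.3 -221.8   92. ] [ 637.8 -295.3   92. ]
pl [ 635.5 -294.    92. ] [ 523.4 -313.5   92. ]
```

Triangulation gives reasonable values. The well's hole is about 58 mm across, and the pots measure about 65, 57.5 and 47.5 mm. The middle one, at scene (341,218) and roughly (609,143), is the likely fit. I'll move over it and look with the wrist camera.

```bash
python3 -m crank '[[624,-582,-97,0,95],[624,-582,-97,0,95],[624,-582,-97,0,95],[624,-582,-97,0,95],[624,-582,-97,0,95],[624,-582,-97,0,95],[624,-582,-97,0,95],[624,-582,-97,0,95],[624,-582,-97,0,95],[624,-582,-97,0,95]]'
cat >> h.py <<'E'
def to(p,yaw_deg=None):
    from scipy.spatial.transform import Rotation as Ro
    s=env.state(); R=Ro.from_euler('xyz',s['tcp_rot']).as_matrix()
    d=R.T@(np.array(p)-s['eef_pos']); y=np.degrees(s['tcp_rot'][2])
    print('at',s['eef_pos'].round(1),'rot',s['tcp_rot'].round(4),'shift',d.round(1),'turn',None if yaw_deg is None else round(y-yaw_deg,2),'t',round(s['t'],2),'F',s['ft_force'].round(1))
E
python3 -c "
from h import *
to([609,143,330])"
```

```text
t: 0.93
eef_pos: [390.6, -236.4, 280.9]
tcp_rot: [-3.142, 0.0, 0.298]
ft_force: [1.0, -1.1, 1.0]
opening: 0.998
grip_force: 0.0
at [ 390.6 -236.4  280.9] rot [-3.1416  0.      0.2984] shift [ 320.3 -298.4  -49.1] turn None t 0.93 F [ 1.  -1.1  1. ]
```

```bash
python3 -m crank '[[320,-298,-49,0,95],[320,-298,-49,0,95],[320,-298,-49,0,95],[320,-298,-49,0,95],[320,-298,-49,0,95],[320,-298,-49,0,95],[320,-298,-49,0,95],[320,-298,-49,0,95],[320,-298,-49,0,95],[320,-298,-49,0,95]]'
python3 -m crank '[[0,0,0,0,95],[0,0,0,0,95],[0,0,0,0,95],[0,0,0,0,95]]'
python3 -c "
from h import *
to([609,143,330])
c=snap('wrist','w1');print(c['pose'].round(2).tolist())
print(proj('w1',[609,143,130]),proj('w1',[468,135,130]))"
```

```text
t: 1.77
eef_pos: [597.2, 122.7, 327.1]
tcp_rot: [3.142, 0.0, 0.299]
ft_force: [0.6, -0.5, 0.3]
opening: 1.0
grip_force: 0.0
t: 2.1
eef_pos: [596.2, 119.6, 326.9]
tcp_rot: [3.141, 0.001, 0.298]
ft_force: [0.2, -0.6, 0.4]
opening: 1.006
grip_force: 0.0
at [596.2 119.6 326.9] rot [3.1415e+00 8.0000e-04 2.9790e-01] shift [ 19.1 -18.6  -3.1] turn None t 2.1 F [ 0.2 -0.6  0.4]
[[0.29, -0.92, -0.27, 674.32], [-0.96, -0.28, -0.08, 144.12], [0.0, 0.29, -0.96, 477.72], [0.0, 0.0, 0.0, 1.0]]
[302.2 167.7] [277.3 274.1]
```

View pics/w1.png

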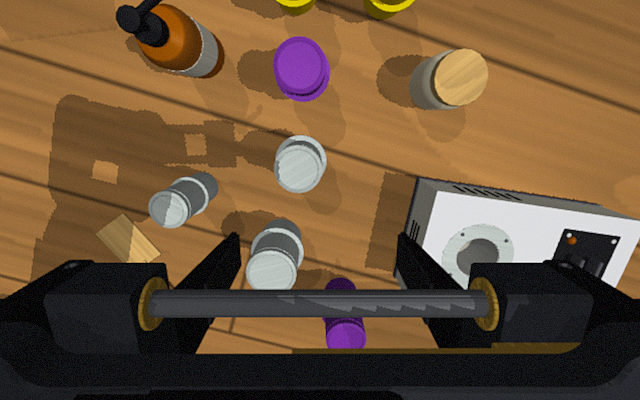

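The wrist view shows the mid pot's lid at about (299,170), the big pot at (272,270), the narrow one at (169,209), and the well at about (485,253). I'll confirm the pot and the well in a crop.

Run:
```python
from h import *
a=cv2.imread('pics/w1.png')[120:300,260:526]; cv2.imwrite('pics/w1c.png',cv2.resize(a,None,fx=3,fy=3,interpolation=cv2.INTER_CUBIC))
```

```text
(no output)
```

View pics/w1c.png

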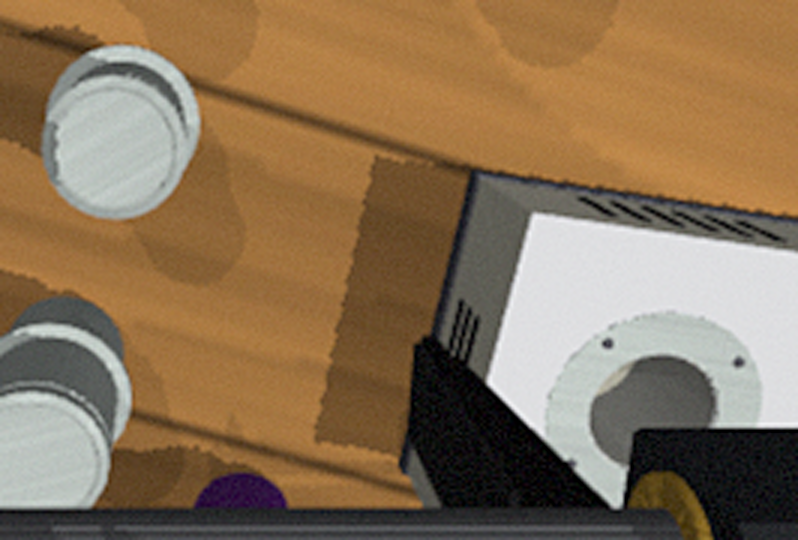

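Run:
```python
from h import *
W=lambda x,y:('w1',260+x/3,120+y/3)
p=atz(*W(115,147),130);print(p,'dia',atz(*W(43,147),130)-atz(*W(187,147),130))
print('well',atz(*W(653,417),92),'dia',atz(*W(590,417),92)-atz(*W(717,417),92))
print('corner',atz(*W(532,212),92))
print('coll c',atz(*W(123,120),67),'big',atz(*W(38,452),130))
to(p)
```

```text
[606.2 146.8 130. ] dia [-16.2  52.8   0. ]
well [ 550.2 -126.9   92. ] dia [-17.3  56.4   0. ]
corner [624.5 -33.8  92. ]
coll c [606.7 147.2  67. ] big [471.  141.9 130. ]
at [596.3 119.4 327.1] rot [3.1414e+00 3.0000e-04 2.9750e-01] shift [ 17.5 -23.3 197.1] turn None t 2.15 F [-0.3  0.3 -0.2]
```

The mid pot is 55 mm across and the well 59 mm, so there is 2 mm play all round. It is steel, with neither purple nor yellow on it. I'll grasp it at 105 mm up.

```bash
python3 -m crank '[[17.5,-23.5,20,0,95],[17.5,-23.5,60,0,95],[17.5,-23.5,100,0,95],[17.5,-23.5,140,0,95],[17.5,-23.5,180,0,95],[17.5,-23.5,210,0,95],[17.5,-23.5,222,0,95],[17.5,-23.5,222,0,95],[17.5,-23.5,222,0,95],[17.5,-23.5,222,0,95]]'
python3 -m crank '[[0,0,0,0,30],[0,0,0,0,30],[0,0,0,0,30],[0,0,0,0,30],[0,0,0,0,30],[0,0,0,0,30],[0,0,0,0,30]]'
python3 -c "
from h import *
to([606.2,147,105])"
```

```text
t: 2.98
eef_pos: [607.6, 147.9, 107.3]
tcp_rot: [3.141, -0.003, 0.298]
ft_force: [0.1, -0.1, -1.1]
opening: 1.002
grip_force: 0.0
t: 3.57
eef_pos: [606.6, 148.2, 105.1]
tcp_rot: [3.141, 0.0, 0.299]
ft_force: [-0.1, 0.2, 1.3]
opening: 0.583
grip_force: 30.0
at [606.6 148.2 105.1] rot [3.1415e+00 1.0000e-04 2.9890e-01] shift [-0.7  1.   0.1] turn None t 3.57 F [-0.1  0.2  1.3]
```

The opening is 55.4 mm with 30 N on the pads, so the pot is held. I'll lift it and carry it to just short of the well, so the wrist camera can see the hole.

```bash
python3 -m crank '[[0,0,-30,0,30],[0,0,-70,0,30],[0,0,-110,0,30],[0,0,-150,0,30],[0,0,-155,0,30],[-25,27,-155,0,30],[-52,57,-155,0,30],[-79,87,-155,0,30],[-106,116,-155,0,30],[-133,146,-155,0,30]]'
python3 -m crank '[[-27,30,0,0,30],[-54,60,0,0,30],[-80,88,0,0,30],[-91,100,0,0,30],[-91,100,0,0,30],[-91,100,0,0,30],[-91,100,0,0,30],[-91,100,0,0,30]]'
python3 - <<'E'
from h import *
to([464,-153,260]); snap('wrist','w2'); print(proj('w2',[550.2,-127,92]))
E
```

```text
t: 4.4
eef_pos: [521.0, -31.7, 259.4]
tcp_rot: [-3.141, 0.001, 0.299]
ft_force: [1.4, -1.8, -2.1]
opening: 0.587
grip_force: 30.0
t: 5.07
eef_pos: [465.2, -152.0, 259.8]
tcp_rot: [-3.141, 0.0, 0.3]
ft_force: [-0.0, -0.3, -2.2]
opening: 0.588
grip_force: 30.0
at [ 465.2 -152.   259.8] rot [-3.1412e+00  3.0000e-04  2.9990e-01] shift [-1.4  0.6 -0.2] turn None t 5.07 F [-0.  -0.3 -2.2]
[319.8 103.5]
```

View pics/w2.png

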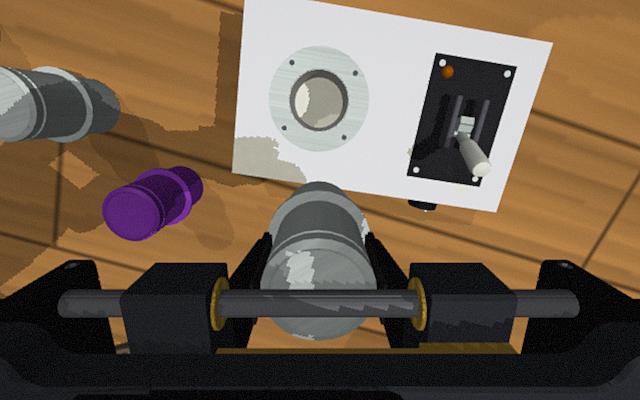

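The well's flange is centred at (319,99.5) and its four screws average (318.8,99.8). The held pot's lid edges are at u 261 to 377, with its lower edge at v≈340. The bat leans toward the dial, with its tip at (480,168). Now I'll work out the shifts.

```bash
python3 - <<'E'
from h import *
for u,v in [(318.7,99.6)]: print('well',atz('w2',u,v,92))
for u,v in [(292,62),(356,73),(343,137),(284,127)]: print('screw',atz('w2',u,v,92))
print('hole',atz('w2',288,100,92),atz('w2',349,100,92),atz('w2',318.5,69,92),atz('w2',318.5,131,92))
for n,(u,v) in dict(tl=(245,0),tr=(552,43),br=(499,212),bl=(232,174)).items(): print(n,atz('w2',u,v,92))
for n,(u,v) in dict(a=(443,62),b=(507,73),c=(474,179),d=(416,170)).items(): print('plate',n,atz('w2',u,v,92))
t=np.array([465.2,-152]); ex=np.array([.9555,.2955]); ey=np.array([.2955,-.9555])
a=np.linspace(0,6.28,200)
for ox in (-2,0,2):
    c=t+ox*ex; P=np.array([proj('w2',[c[0]+27.7*np.cos(k),c[1]+27.7*np.sin(k),284.6]) for k in a])
    print(ox,P.min(0),P.max(0))
    P=np.array([proj('w2',[c[0]+33*np.cos(k),c[1]+33*np.sin(k),219.5]) for k in a]); print('  collar',P.min(0),P.max(0))
E
python3 - <<'E'
import cv2
a=cv2.imread('pics/w2.png')[170:350,230:410]; cv2.imwrite('pics/w2c.png',cv2.resize(a,None,fx=3.3,fy=3.3,interpolation=cv2.INTER_CUBIC))
E
```

```text
well [ 553.4 -124.9   92. ]
screw [578.5 -90.4  92. ]
screw [ 587.3 -152.1   92. ]
screw [ 526.1 -159.4   92. ]
screw [517.9 -99.1  92. ]
hole [544.1 -96.   92. ] [ 561.9 -153.6   92. ] [ 580.1 -116.4   92. ] [ 524.4 -133.7   92. ]
tl [615.6 -35.5  92. ]
tr [ 666.6 -319.7   92. ]
br [ 500.1 -348.7   92. ]
bl [454.9 -59.4  92. ]
plate a [ 621.2 -228.4   92. ]
plate b [ 630.4 -291.4   92. ]
plate c [ 525.7 -306.4   92. ]
plate d [ 516.5 -243.8   92. ]
-2 [260.4 241.4] [377.6 343.7]
  collar [269.9 192.6] [367.5 282.8]
0 [260.2 237.3] [377.8 340.4]
  collar [269.8 189.6] [367.6 280.3]
2 [259.9 233.1] [378.1 337. ]
  collar [269.7 186.6] [367.8 277.8]
```

View pics/w2c.png

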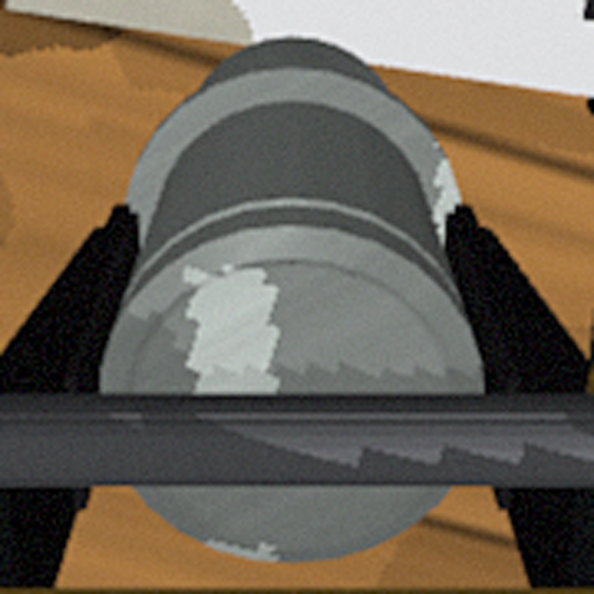

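The lid check puts the pot centred on the TCP to within 0.5 mm. The well is at (553,-125) and the warmer's yaw is 0.1455. I'll move over the well with the underside at 97 mm.

```bash
python3 -m crank '[[40,0,0,0,30],[80,0,0,0,30],[92,0,0,0,30],[92,0,20,0,30],[92,0,40,0,30],[92,0,57,0,30],[92,0,57,0,30],[92,0,57,0,30],[92,0,57,0,30]]'
python3 -c "
from h import *
to([553,-125,192])"
```

```text
t: 5.87
eef_pos: [553.4, -125.5, 204.0]
tcp_rot: [3.141, -0.001, 0.3]
ft_force: [0.4, -0.7, -3.2]
opening: 0.588
grip_force: 30.0
at [ 553.4 -125.5  204. ] rot [ 3.1409e+00 -8.0000e-04  2.9950e-01] shift [-0.2 -0.6 12. ] turn None t 5.87 F [ 0.4 -0.7 -3.2]
```

```bash
python3 -m crank '[[0,-0.5,5,0,30],[0,-0.5,10,0,30],[0,-0.5,15,0,30],[0,-0.5,19,0,30],[0,-0.5,22,0,30],[0,-0.5,22,0,30],[0,-0.5,22,0,30]]'
```

```text
t: 6.45
eef_pos: [552.7, -125.3, 180.9]
tcp_rot: [-3.142, 0.0, 0.299]
ft_force: [0.3, -0.9, -3.0]
opening: 0.585
grip_force: 30.0
```

```bash
python3 -m crank '[[0,0,8,0,30],[0,0,16,0,30],[0,0,24,0,30],[0,0,32,0,30],[0,0,38,0,30],[0,0,42,0,30],[0,0,42,0,30],[0,0,42,0,30]]'
```

```text
t: 7.12
eef_pos: [552.7, -125.3, 138.9]
tcp_rot: [-3.141, 0.0, 0.299]
ft_force: [-0.7, -0.5, -2.4]
opening: 0.586
grip_force: 30.0
```

```bash
python3 -m crank '[[0,0,1,0,30],[0,0,2,0,30],[0,0,3,0,30],[0,0,4,0,30],[0,0,4,0,30],[0,0,4,0,30]]'
```

```text
t: 7.62
eef_pos: [552.7, -125.3, 135.2]
tcp_rot: [3.141, -0.0, 0.299]
ft_force: [-0.7, -0.2, -2.3]
opening: 0.588
grip_force: 30.0
```

```bash
python3 -m crank '[[0,0,0.5,0,30],[0,0,1,0,30],[0,0,1,0,30],[0,0,1,0,30]]'
```

```text
t: 7.95
eef_pos: [552.7, -125.3, 135.0]
tcp_rot: [3.141, -0.001, 0.299]
ft_force: [-3.1, -0.2, 7.6]
opening: 0.585
grip_force: 30.0
```

The collar has landed on the rim at the expected height. I'll release the pot and rise.

```bash
python3 -m crank '[[0,0,0,0,95],[0,0,0,0,95],[0,0,0,0,95],[0,0,0,0,95],[0,0,0,0,95],[0,0,0,0,95],[0,0,0,0,95]]'
python3 -m crank '[[0,0,-10,0,95],[0,0,-35,0,95],[0,0,-70,0,95],[0,0,-110,0,95],[0,0,-140,0,95],[0,0,-140,0,95],[0,0,-140,0,95]]'
python3 - <<'E'
from h import *
to([553,-125,275]); snap('scene','scene1'); snap('side','side1')
# bat_grip predicted
y=.1455; ex=np.array([np.cos(y),np.sin(y),0]); piv=np.array([573.6,-267,80])
for a in (-.46,.46):
    d=np.sin(a)*ex+np.cos(a)*np.array([0,0,1]); g=piv+68*d; tip=piv+87*d; print('grip',g.round(1),'tip',tip.round(1),proj('side1',tip),proj('scene1',tip),proj('w2',tip),proj('w2',g))
a=cv2.imread('pics/side1.png')[190:330,240:400]; cv2.imwrite('pics/s1c.png',cv2.resize(a,None,fx=3.7,fy=3.7,interpolation=cv2.INTER_CUBIC))
E
```

```text
t: 8.53
eef_pos: [552.7, -125.3, 134.0]
tcp_rot: [3.142, 0.0, 0.299]
ft_force: [-0.4, -0.9, -0.1]
opening: 0.98
grip_force: 0.0
t: 9.12
eef_pos: [552.9, -125.4, 276.3]
tcp_rot: [3.139, -0.003, 0.299]
ft_force: [-0.5, -0.1, -1.5]
opening: 0.998
grip_force: 0.0
at [ 552.9 -125.4  276.3] rot [ 3.1392e+00 -3.1000e-03  2.9890e-01] shift [ 0.2 -0.3  1.3] turn None t 9.12 F [-0.5 -0.1 -1.5]
grip [ 543.7 -271.4  140.9] tip [ 535.4 -272.6  158. ] [309.6 275.6] [208.4 131.4] [480.7 173.3] [473.8 160.3]
grip [ 603.5 -262.6  140.9] tip [ 611.8 -261.4  158. ] [355.5 269.5] [197.  152.7] [511.3  75.4] [495.5  88.5]
```

View pics/s1c.png

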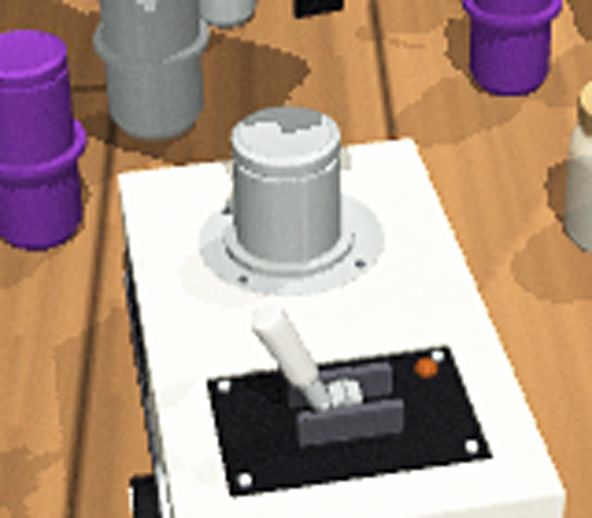

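The pot hangs upright, collar on the flange, and the bat's tip matches the prediction at about (312,276) in the side view. Next I'll go over the bat and align the fingers with the pivot axis.

```bash
python3 -m crank '[[-12,34,16,5,60],[-25,68,16,8.8,60],[-38,102,16,8.8,60],[-51.8,136.8,16,8.8,60],[-51.8,136.8,16,8.8,60],[-51.8,136.8,16,8.8,60],[-51.8,136.8,16,8.8,60]]'
python3 - <<'E'
from h import *
to([543.7,-271.4,141],8.34)
snap('wrist','w3')
a=cv2.imread('pics/w3.png'); 
y=.1455; ex=np.array([np.cos(y),np.sin(y),0]); piv=np.array([573.6,-267,80])
d=np.sin(-.46)*ex+np.cos(.46)*np.array([0,0,1])
print(proj('w3',piv+87*d),proj('w3',piv+68*d),proj('w3',piv+[0,0,12]))
b=a[100:390,220:420];cv2.imwrite('pics/w3c.png',cv2.resize(b,None,fx=2,fy=2,interpolation=cv2.INTER_CUBIC))
E
```

```text
t: 9.8
eef_pos: [543.0, -270.9, 256.8]
tcp_rot: [-3.14, 0.002, 0.145]
ft_force: [0.3, 0.3, -0.9]
opening: 0.637
grip_force: 0.0
at [ 543.  -270.9  256.8] rot [-3.1399e+00  1.8000e-03  1.4470e-01] shift [  0.8   0.8 115.8] turn -0.05 t 9.8 F [ 0.3  0.3 -0.9]
[319.6 218.4] [319.6 203.4] [319.4 161.7]
```

View pics/w3c.png

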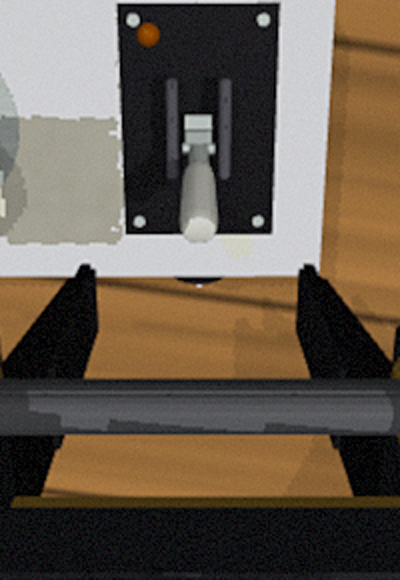

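The bat's tip is at about (320,215), within 2 mm of the prediction and centred between the fingers. I'll descend and grip it.

```bash
python3 -m crank '[[1.5,0.5,30,0,60],[1.5,0.5,65,0,60],[1.5,0.5,95,0,60],[1.5,0.5,110,0,60],[1.5,0.5,116,0,60],[1.5,0.5,116,0,60],[1.5,0.5,116,0,60],[1.5,0.5,116,0,60]]'
python3 -m crank '[[0,0,0,0,5],[0,0,0,0,5],[0,0,0,0,5],[0,0,0,0,5],[0,0,0,0,5],[0,0,0,0,5],[0,0,0,0,5],[0,0,0,0,5]]'
python3 - <<'E'
from h import *
to([544.5,-271.4,141],8.34)
# arc rows: measured start radius pull etc
r0=68
for a,r in [(-.46,72),(-.46,78),(-.46,79),(-.3,79),(-.15,79),(0,79),(.15,79),(.3,79),(.46,79),(.50,79),(.48,72),(.46,68)]:
    print(a,r,[round(r*np.sin(a)+68*np.sin(.46),1),round(68*np.cos(.46)-r*np.cos(a),1)])
E
```

```text
t: 10.52
eef_pos: [545.7, -271.5, 143.5]
tcp_rot: [3.14, -0.002, 0.146]
ft_force: [0.5, -0.1, 0.3]
opening: 0.632
grip_force: 0.0
t: 11.18
eef_pos: [544.9, -271.4, 142.1]
tcp_rot: [-3.141, 0.0, 0.145]
ft_force: [-0.1, 2.3, 0.4]
opening: 0.158
grip_force: 30.0
at [ 544.9 -271.4  142.1] rot [-3.1411e+00  3.0000e-04  1.4520e-01] shift [-0.4 -0.   1.1] turn -0.02 t 11.18 F [-0.1  2.3  0.4]
-0.46 72 [np.float64(-1.8), np.float64(-3.6)]
-0.46 78 [np.float64(-4.4), np.float64(-9.0)]
-0.46 79 [np.float64(-4.9), np.float64(-9.9)]
-0.3 79 [np.float64(6.8), np.float64(-14.5)]
-0.15 79 [np.float64(18.4), np.float64(-17.2)]
0 79 [np.float64(30.2), np.float64(-18.1)]
0.15 79 [np.float64(42.0), np.float64(-17.2)]
0.3 79 [np.float64(53.5), np.float64(-14.5)]
0.46 79 [np.float64(65.3), np.float64(-9.9)]
0.5 79 [np.float64(68.1), np.float64(-8.4)]
0.48 72 [np.float64(63.4), np.float64(-2.9)]
0.46 68 [np.float64(60.4), np.float64(0.0)]
```

The bat is gripped, 15 mm across. I'll pull it out along its axis by about 10.5 mm.

```bash
python3 -m crank '[[-1,-0,-2,0,5],[-2,0,-4,0,5],[-3,0,-6,0,5],[-4,0,-8,0,5],[-4.7,0,-9.4,0,5],[-4.7,0,-9.4,0,5],[-4.7,0,-9.4,0,5]]'
```

```text
t: 11.77
eef_pos: [540.4, -272.1, 151.5]
tcp_rot: [-3.141, -0.0, 0.145]
ft_force: [5.2, 2.5, -7.0]
opening: 0.158
grip_force: 30.0
```

The force is about 8.7 N along the bat, which matches the spring at roughly 11 mm of pull. Now I'll swing it over.

```bash
python3 -m crank '[[5.5,0,-2.8,0,5],[11.5,0,-5.1,0,5],[17.3,0,-6.6,0,5],[23.1,0,-7.8,0,5],[29,0,-8.5,0,5],[34.9,0,-8.7,0,5],[40.8,0,-8.5,0,5],[46.7,0,-7.8,0,5],[46.7,0,-7.8,0,5]]'
```

```text
t: 12.52
eef_pos: [587.5, -265.1, 159.1]
tcp_rot: [-3.141, -0.0, 0.146]
ft_force: [-2.8, 2.2, -7.6]
opening: 0.156
grip_force: 30.0
```

```bash
python3 -m crank '[[5.8,0,1.2,0,5],[11.5,0,2.7,0,5],[17.5,0,4.8,0,5],[22.5,0,6.9,0,5],[22.5,0,6.9,0,5],[22.5,0,6.9,0,5]]'
python3 -c "
from h import *
to([603.5,-262.6,141])"
```

```text
t: 13.02
eef_pos: [609.9, -262.2, 152.7]
tcp_rot: [3.141, -0.002, 0.145]
ft_force: [2.2, 2.0, -3.4]
opening: 0.142
grip_force: 30.1
at [ 609.9 -262.2  152.7] rot [ 3.1406e+00 -2.4000e-03  1.4520e-01] shift [-6.4 -0.5 11.7] turn None t 13.02 F [ 2.2  2.  -3.4]
```

```bash
python3 -m crank '[[-0.5,0,2,0,5],[-1.5,0,4,0,5],[-2.5,0,6,0,5],[-3.5,0,8,0,5],[-4,0,9.5,0,5],[-4,0,9.5,0,5]]'
python3 - <<'E'
from h import *
to([603.5,-262.6,141])
E
```

```text
t: 13.52
eef_pos: [609.5, -263.0, 147.2]
tcp_rot: [3.136, -0.013, 0.145]
ft_force: [17.4, 11.6, 15.9]
opening: 0.143
grip_force: 30.6
at [ 609.5 -263.   147.2] rot [ 3.1358 -0.0129  0.1447] shift [-6.  -1.3  6.1] turn None t 13.52 F [17.4 11.6 15.9]
```

The arm is loaded slightly, and the bat seems to be in its lock already, with the pads having slipped up it. I'll release gently and check.

```bash
python3 -m crank '[[3,0,-5,0,5],[3,0,-5,0,5],[3,0,-5,0,60],[3,0,-5,0,60],[3,0,-5,0,60],[3,0,-5,0,60],[3,0,-5,0,60],[3,0,-5,0,60]]'
python3 -m crank '[[0,0,-30,0,60],[0,0,-70,0,60],[0,0,-110,0,60],[0,0,-140,0,60],[-40,0,-140,0,60],[-80,0,-140,0,60],[-80,0,-140,0,60],[-80,0,-140,0,60]]'
python3 - <<'E'
from h import *
snap('side','side2');snap('wrist','w4')
y=.1455; ex=np.array([np.cos(y),np.sin(y),0]); piv=np.array([573.6,-267,80])
for a in (.3,.46):
  d=np.sin(a)*ex+np.cos(a)*np.array([0,0,1])
  for r in (87,99): print(a,r,proj('side2',piv+r*d),proj('w4',piv+r*d))
a=cv2.imread('pics/side2.png')[190:330,260:400]; a=cv2.resize(a,(560,560),interpolation=cv2.INTER_CUBIC)
cv2.imwrite('pics/f.png',a)
E
```

```text
t: 14.18
eef_pos: [607.7, -262.7, 148.1]
tcp_rot: [3.141, -0.0, 0.145]
ft_force: [0.1, 0.1, 0.1]
opening: 0.491
grip_force: 0.0
t: 14.85
eef_pos: [527.5, -274.4, 288.8]
tcp_rot: [3.141, -0.001, 0.143]
ft_force: [0.4, 0.2, -0.3]
opening: 0.632
grip_force: 0.0
0.3 87 [348. 268.] [317.6 123.3]
0.3 99 [350.1 262.2] [317.6 119.4]
0.46 87 [355.5 269.5] [317.6 107.9]
0.46 99 [358.8 263.9] [317.6 101.2]
```

View pics/f.png

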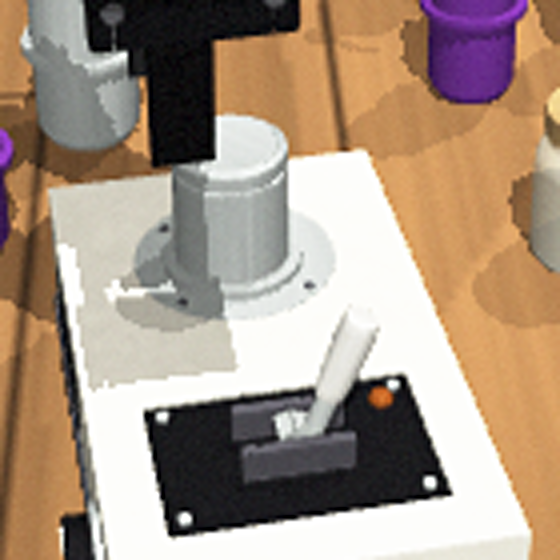

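The side crop shows the bat over on the +x side, tip at about (350.5,269.5), where fully on predicts (355.5,269.5). The viewing budget is spent, so I'll check the lean numerically.

Run:
```python
from h import *
y=.1455; ex=np.array([np.cos(y),np.sin(y),0]); ey=np.array([-np.sin(y),np.cos(y),0]); piv=np.array([573.6,-267,80])
def model(f,lean,pull):
    c=np.load('pics/'+f+'.npz'); m=np.zeros((400,640),np.uint8)
    d=np.sin(lean)*ex+np.cos(lean)*np.array([0,0,1.]); e=np.cos(lean)*ex-np.sin(lean)*np.array([0,0,1.])
    pts=[proj(f,piv+(r+pull)*d+7.8*(np.cos(k)*ey+np.sin(k)*e)) for r in (46,86) for k in np.linspace(0,6.28,30)]
    cv2.fillConvexPoly(m,cv2.convexHull(np.float32(pts)).astype(np.int32),1); return m
g4=np.load('pics/w4.npz')['img'].mean(2)
print('w4 rows 80-140 step3 @cols 306..330'); print(g4[80:150:3,300:336:3].astype(int))
m=model('w4',.46,0);v,u=np.nonzero(m);print('model on',u.min(),u.max(),v.min(),v.max())
for l,p in [(.36,0),(.46,0),(.46,10),(.36,10)]:
    v,u=np.nonzero(model('w4',l,p));print(l,p,u.min(),u.max(),v.min(),v.max())
g3=np.load('pics/w3.npz')['img'].mean(2); v,u=np.nonzero(model('w3',-.46,0)); print('off model w3',u.min(),u.max(),v.min(),v.max())
print(g3[170:232:3,300:342:3].astype(int))
```

```text
w4 rows 80-140 step3 @cols 306..330
[[208 209 206 210 207 211 211 213 211 208 210 210]
 [207 212 208 211 206 207 209 207 210 210 209 208]
 [220 220 216 213 212 214 219 217 217 216 216 217]
 [  9  12  17  18  10  10   4   7  13  11  15  16]
 [ 28  30  27  33  34  29  33  36  36  29  30  30]
 [ 33  31  27  32  37  34  27  38  24  35  27  20]
 [ 28  31  37  33  33  36  29  31  35  28  27  32]
 [ 27  32  35  31  27  29  36  23  37  30  36  37]
 [ 23  33  25  24  28  32  36  31  38  31  31  29]
 [ 32  33  28  34  28  26  29  31  32  25  36  23]
 [ 35  30  33  38  23  53  85  15  26  35  30  13]
 [ 31  34  28  15 204 206 211 216  37  32  27  30]
 [ 25  32  25 140 211 208 208 208 207  23  28  34]
 [ 29  36  28 187 214 211 211 209 221  17  33  34]
 [ 17  28  30 127 213 210 211 213 193  22  45  26]
 [ 27  57  49  82 145 220 217 196 130  43  86  21]
 [ 24  55  55  61  82  99 115 117 122  47  86  28]
 [ 27  57  52  30  84  90 103 115  95  42  77  13]
 [ 18  55  54   5  83  93 102 113  45  41  74  20]
 [  9  65  71  60 120  87 109 105 146  45  81  13]
 [ 25  70  78  17 170  85  76 151  85  48  7
[... 847 characters left out ...]
5  25  21 105 122 144 145 142 112  24  19  21  29]
 [ 19  32  23  13 113 132 144 150 147 113  12  25  29  30]
 [ 22  26  23  20 111 124 138 148 146 123  22  22  31  24]
 [ 29  29  30  29 118 137 161 162 158 126   9  23  24  34]
 [ 19  18  25  48 119 182 204 199 174 142  22  21  26  23]
 [ 22  25  21  34 144 203 205 203 198 166  17  27  32  21]
 [ 21  22  20   6 168 198 194 193 194 165  23  13   8  18]
 [221 222 220 218 177 186 181 188 189 207 216 214 217 214]
 [208 204 206 206 208 188 193 190 209 209 207 204 203 204]
 [206 211 208 205 206 208 207 204 206 208 209 204 206 201]
 [206 207 205 208 208 206 206 208 208 209 205 208 201 200]
 [210 206 207 208 206 206 210 207 206 211 209 209 208 206]]
```

The tip measures at lean ≈0.35 (toggle ≈0.81), pushed in, so past the gate but short of the end stop. I'll nudge it fully over with closed fingers from the dial side.

```bash
python3 -m crank '[[30,0,0,0,0],[30,0,30,0,0],[30,0,60,0,0],[30,0,90,0,0],[30,0,115,0,0],[30,0,130,0,0],[30,0,135,0,0],[30,0,135,0,0],[30,0,135,0,0]]'
python3 -m crank '[[4,0,0,0,0],[8,0,0,0,0],[12,0,0,0,0],[15,0,0,0,0],[17,0,0,0,0],[19,0,0,0,0],[19,0,0,0,0]]'
```

```text
t: 15.7
eef_pos: [559.2, -269.7, 153.3]
tcp_rot: [3.141, -0.0, 0.146]
ft_force: [0.1, -0.2, 0.1]
opening: 0.059
grip_force: 0.0
t: 16.28
eef_pos: [577.5, -266.8, 152.9]
tcp_rot: [3.141, -0.0, 0.145]
ft_force: [0.4, -1.1, -0.4]
opening: 0.007
grip_force: 0.0
```

```bash
python3 -m crank '[[1,0,0,0,0],[2,0,0,0,0],[3,0,0,0,0],[4,0,0,0,0],[4,0,0,0,0]]'
python3 -m crank '[[1,0,0,0,0],[2,0,0,0,0],[3,0,0,0,0],[3,0,0,0,0]]'
```

```text
t: 16.7
eef_pos: [580.5, -266.3, 152.6]
tcp_rot: [-3.141, 0.002, 0.145]
ft_force: [-5.1, -0.8, -1.0]
opening: 0.003
grip_force: 1.9
t: 17.03
eef_pos: [582.1, -266.0, 152.3]
tcp_rot: [-3.14, 0.005, 0.145]
ft_force: [-12.4, -3.6, 0.4]
opening: 0.006
grip_force: 5.7
```

There's a hard stop about where lean 0.46 predicts. I'll back off and re-measure.

```bash
python3 -m crank '[[-8,0,0,0,0],[-25,0,0,0,0],[-25,0,-30,0,0],[-25,0,-70,0,0],[-25,0,-105,0,0],[-55,0,-135,0,30],[-55,0,-135,0,30],[-55,0,-135,0,30],[-55,0,-135,0,30]]'
python3 - <<'E'
from h import *
snap('wrist','w5'); snap('side','side3');snap('scene','scene3')
y=.1455; ex=np.array([np.cos(y),np.sin(y),0]); piv=np.array([573.6,-267,80])
for l in (.36,.46):
  d=np.sin(l)*ex+np.cos(l)*np.array([0,0,1]); print(l,proj('w5',piv+87*d),proj('w4',piv+87*d), proj('side3',piv+87*d))
for f in ('w4','w5'):
  g=np.load('pics/'+f+'.npz')['img'].mean(2); r=g[95:150,306:332]; _,lab,st,ce=cv2.connectedComponentsWithStats((r>180).astype(np.uint8)); print(f,(st[1:]+[306,95,0,0,0]).tolist())
# pixels of side that differ from side2 around the bat; other pots unchanged vs start
a=np.load('pics/side2.npz')['img'].astype(int);b=np.load('pics/side3.npz')['img'].astype(int)
dd=(abs(a-b).sum(2)>90)[255:305,320:370]; print('side bat diff',dd.sum())
to([0,0,0])
E
```

```text
t: 17.78
eef_pos: [529.7, -273.8, 287.6]
tcp_rot: [3.141, -0.001, 0.145]
ft_force: [0.7, 0.3, -0.8]
opening: 0.225
grip_force: 0.0
0.36 [318.3 118.7] [317.6 117.4] [350.9 268.5]
0.46 [318.3 109.2] [317.6 107.9] [355.5 269.5]
w4 [[309, 111, 16, 16, 194], [311, 138, 1, 1, 1], [323, 137, 1, 1, 1], [312, 141, 8, 5, 29], [321, 145, 2, 1, 2], [312, 148, 1, 1, 1]]
w5 [[310, 104, 16, 14, 176], [313, 142, 10, 5, 36]]
side bat diff 199
at [ 529.9 -273.6  286.5] rot [-3.1402e+00  1.4000e-03  1.4550e-01] shift [-484.2 -347.1  287.6] turn None t 17.93 F [-0.2  0.1 -0.2]
```

The tip is now at v≈111 against 109 predicted for fully on, so the toggle is home. The other two pots were never touched, so I'll hand in.

```bash
python3 -c "
from cell import env
print(env.job_done())"
```

```text
the job is handed in; nothing more can be done
None
```

I handed the job in at about 18 s: the 55 mm pot hangs by its collar in the well, the toggle measures fully on by camera and the other pots and bystanders were not touched, but hand-in returned no verdict. I chose the pot by camera size and tried only that one, and I viewed 11 pictures against the limit of 10.

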